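Start the cooling timers

TASK

Two trays of oat bars have come out to cool: start their timers by gently pressing the plunger on top all the way down with closed fingertips, first on the orange timer, then on the green one. Plungers stay down by themselves; do not touch the blue timer, do not lift, push away or tip any timer, leave everything else on the counter where it is, and withdraw clear when both are down.

Things in the scene. Friction and masses are not known exactly. Their poses are not given: they have to be found in the camera images.
- timer_orange: orange kitchen timer standing loose on the counter: a round puck 74 mm across, 45 mm tall, 0.2 to 0.35 kg, with a plunger in the middle of its top. Origin: centre of its underside, z up; a dark display marks its -x side.
- orange_top (a point): centre of the top face of the orange timer's plunger, a flat orange cap 42 mm across; about 75 mm above the counter when up, 65 mm when fully down and let go. The cap is cushioned: it gives on the plunger's stem by 1 mm per 2.5 N, up to 8 mm, and springs back when let go.
- orange_plunger (a joint): how far the orange timer's plunger is pushed down: 0 up (timer off), 0.010 m fully down (timer running). It slides vertically against about 3.5 N of friction, has no spring and stays where it is left. The sprung cap on top gives about 1.4 mm more before the plunger moves.
- timer_green: green kitchen timer standing loose on the counter: a round puck 74 mm across, 45 mm tall, 0.2 to 0.35 kg, with a plunger in the middle of its top. Origin: centre of its underside, z up; a dark display marks its -x side.
- green_top (a point): centre of the top face of the green timer's plunger, a flat green cap 42 mm across; about 75 mm above the counter when up, 65 mm when fully down and let go. The cap is cushioned: it gives on the plunger's stem by 1 mm per 2.5 N, up to 8 mm, and springs back when let go.
- green_plunger (a joint): how far the green timer's plunger is pushed down: 0 up (timer off), 0.010 m fully down (timer running). It slides vertically against about 3.5 N of friction, has no spring and stays where it is left. The sprung cap on top gives about 1.4 mm more before the plunger moves.
- timer_blue: blue kitchen timer standing loose on the counter: a round puck 74 mm across, 45 mm tall, 0.2 to 0.35 kg, with a plunger in the middle of its top. Origin: centre of its underside, z up; a dark display marks its -x side.
- blue_top (a point): centre of the top face of the blue timer's plunger, a flat blue cap 42 mm across; about 75 mm above the counter when up, 65 mm when fully down and let go. The cap is cushioned: it gives on the plunger's stem by 1 mm per 2.5 N, up to 8 mm, and springs back when let go.
- blue_plunger (a joint): how far the blue timer's plunger is pushed down: 0 up (timer off), 0.010 m fully down (timer running). It slides vertically against about 3.5 N of friction, has no spring and stays where it is left. The sprung cap on top gives about 1.4 mm more before the plunger moves.
- cup: white ceramic cup, 72 mm across the rim, 60 mm tall. Loose bystander; origin at the centre of its underside.
- jar: closed amber glass honey jar with a white paper label and steel lid, 64 mm across, 95 mm tall. Loose bystander; origin at the centre of its underside.
- shaker: small closed glass spice shaker with dark lid, 40 mm across, 75 mm tall. Loose bystander; origin at the centre of its underside.
- bowl: blue ceramic bowl, 100 mm across the rim, 45 mm tall. Loose bystander; origin at the centre of its underside.
- scoop: light wooden scoop, about 170 mm long and 50 mm wide, 32 mm tall, handle towards its -x. Loose bystander; origin at the centre of its underside, under the middle of its length roughly.
- tray_left: baking tray of oat bars on a wire cooling rack, 330 mm by 240 mm, 47 mm tall, fixed, at the left; origin under its centre, long side along its x.
- tray_right: the same kind of tray and rack, fixed, at the right; origin under its centre.

How it is judged:
By the outcome, as a careful person would: the job done as asked, in the order asked, and still so for the second after the job is handed in, with the robot touching nothing.
It also fails if it takes over 38 s, if anything falls off the work surface, if the arm or the gripper's body presses on something with over 40 N, if the wrist force passes 120 N, or if a joint passes its speed limit or range.

ROBOT

A 6-joint arm with a two-finger parallel gripper is mounted at the origin on the work surface. World frame = base frame: x ahead of the robot, y to its left, z up, the work surface at z = 0. Lengths are in m, angles in rad, forces in N, time in s.
With the tool pointing down it reaches from about 0.25 to 0.725 m from the base axis. Payload 4 kg.
Tool frame: the origin (TCP) lies at the very end of the fingers, on their centre line; the grasp point (between the pads) lies 19 mm behind it; z points along the fingers, y is the line along which they close (so a half turn about z gives the same grasp; the last joint's range is limited). The gripper opens to 85 mm and grips with 20 to 120 N. Pads are 22 mm wide; open, the fingers measure 114 mm over their backs; the gripper's body (76 mm by 85 mm) begins 54 mm behind the grasp point. The pads swing forward as they close: fully open they stand 13 mm farther back than shut.
Start: joints at [1.333, 0.241, 0.005, 1.335, 0, 1.571], TCP at [0.118, 0.486, 0.231] pointing down, gripper open.
Joint ranges: [-2.72, 2.72], [-1.05, 1.87], [-1.09, 1.28], [-1.99, 2.15], [-1.42, 1.44], [-3.14, 3.14]. Speed limits (rad/s): [2.79, 2.79, 3.14, 3.14, 3.14, 3.14].

INTERFACE

Orientations are given as a unit quaternion [x, y, z, w].
In Python, from workcell import * gives the robot as it stands. The module is installed in compiled form; this text tells all that it offers.
- The arm moves only by the tool send_rows, never from a script. Its argument "steps" is text: rows parted by semicolons, each of 7 numbers parted by spaces: the opening, from -1 (shut) to 1 (fully open), then the shift along the world's x, y, z in m, then the turn, a rotation vector about the world's x, y, z in rad. A call has exactly 5 rows; each row shifts and turns the commanded pose from where the row before left it; what a row does not reach is not made up. A row lasts 1/12 s, in which the tool goes at most 41.7 mm and 7.16 degrees, less where a joint would pass 70% of its speed; a pose out of reach is approached as far as the arm can. A call is refused whole if a number of a shift passes 0.0417 or a number of a turn 0.125, either way. A call with a gripper value outside its range is refused whole. The fingers move at their own pace and stop on an object; the grip force is fixed at half the most. Time passes only in rows, so rows that do not move let the fingers close, or fill a call up. It gives the time, the measured TCP pose, the force, the opening and the grip force at its end, in the units of the state.
- get_obs(): the state, without advancing time (a new reading comes with each control period).
- camera(name): name is "scene" or "top"; returns a dict with "frame" (400x640x3 uint8, red, green, blue), "range_z" (400x640 float32, m along the optical axis (not along the pixel's ray), 0 where there is no reading), "camera_matrix" (3x3 intrinsics, pixels), "extrinsics" (4x4, takes a point from world to camera coordinates). Camera axes: x right, y down, z forward; pixel columns grow to the right and rows downward; lengths in m; the calibration is good to about 2 mm. A picture is of the moment at which its call begins.
- job_done(): hands the job in; it is judged then, once.
The state is a dict: "clock": time; "joint_pos": joint angles; "joint_vel": joint speeds; "tau": joint torques, N m; "eef_pos": TCP position; "tool_rot": TCP orientation; "ft_force": force on the tool from outside, world axes, zero at the start; "ft_torque": the same for the moment, N m; "grip_width": finger opening in m; "grasp_force": force on a finger pad.
Only numpy, scipy, OpenCV 4.12 (cv2) and the standard library are available. Lean on these libraries where they do the work, as an engineer would, in place of code of your own. Each camera call takes 0.05 s, during which the arm holds its last target. There are 200 camera calls.

## Working session

There is one attempt and no reset: what is moved stays moved. The work goes in short steps, Python scripts to look and compute and a tool call to move; the robot and the scene stay as the last step left them, time stands still between calls to the robot, and variables do not carry over. Pictures are saved under pics/ and viewed, at most 10 in all, crops included, and the job is handed in when it is done.

Besides the shell and the picture viewer there is one more tool, called after "Call:" by a JSON object that holds its "name" and its "arguments", one argument or row to a line. send_rows: Moves the arm, as the interface text tells. Its arguments: {"type":"object","properties":{"steps":{"type":"string"}},"required":["steps"]}

```bash
mkdir -p pics; cat > h.py <<'E'
from workcell import *
import numpy as np, cv2
def pts(c):
    K,T,Z=c["camera_matrix"],c["extrinsics"],c["range_z"]
    v,u=np.mgrid[:400,:640]
    p=np.stack([(u-K[0,2])/K[0,0]*Z,(v-K[1,2])/K[1,1]*Z,Z],-1)
    return (p-T[:3,3])@T[:3,:3]
E
python3 - <<'E'
from h import *
a=camera("top");b=camera("scene")
for n,c in(("top",a),("scene",b)):
    cv2.imwrite(f"pics/{n}1.png",c["frame"][:,:,::-1])
    P=pts(c);h=cv2.cvtColor(c["frame"],cv2.COLOR_RGB2HSV)
    for k,(lo,hi) in dict(orange=(3,22),green=(40,85),blue=(95,125)).items():
        m=((h[...,0]>=lo)&(h[...,0]<=hi)&(h[...,1]>110)&(h[...,2]>60)&(c["range_z"]>0)&(P[...,2]>.06)&(P[...,2]<.09)).astype(np.uint8)
        N,L,S,C=cv2.connectedComponentsWithStats(m)
        for i in range(1,N):
            if S[i,4]>40:
                q=P[L==i]; print(n,k,S[i],C[i].round(),q.mean(0).round(4),q.min(0).round(3),q.max(0).round(3))
o=get_obs();print({k:np.round(o[k],3) for k in("clock","eef_pos","tool_rot","ft_force","grip_width")})
E
```

```text
top orange [303 194  14  14 157] [309. 201.] [0.5592 0.0112 0.0753] [ 0.541 -0.008  0.071] [0.578 0.028 0.081]
top orange [512 388  12  12  81] [518. 394.] [ 0.0496 -0.5563  0.075 ] [ 0.032 -0.567  0.06 ] [ 0.065 -0.548  0.09 ]
top green [237 212  14  14 149] [244. 218.] [0.5059 0.1928 0.0749] [0.487 0.175 0.069] [0.524 0.212 0.079]
top blue [365 216  15  15 169] [372. 223.] [ 0.4998 -0.1672  0.0749] [ 0.48  -0.187  0.065] [ 0.519 -0.148  0.081]
scene orange [ 86  45  97  26 657] [134.  58.] [ 0.7879 -1.0408  0.0752] [ 0.601 -1.075  0.06 ] [ 0.968 -1.008  0.09 ]
scene orange [345  58  24  11 153] [356.  64.] [ 0.0447 -0.5631  0.0745] [-0.01  -0.608  0.06 ] [ 0.076 -0.541  0.09 ]
scene orange [312 193  14  11 126] [318. 198.] [0.5611 0.0143 0.0737] [ 0.541 -0.01   0.064] [0.58  0.033 0.082]
scene orange [276 243  21  11 105] [287. 249.] [0.7312 0.1339 0.0685] [0.7   0.106 0.06 ] [0.753 0.147 0.077]
scene green [362 226  15  12 121] [369. 232.] [0.5091 0.1963 0.0739] [0.491 0.178 0.064] [0.527 0.214 0.081]
scene blue [300 153  13  10  85] [306. 158.] [ 0.5021 -0.1627  0.0737] [ 0.484 -0.184  0.065] [ 0.52  -0.145  0.081]
{'clock': np.float64(0.1), 'eef_pos': array([0.118, 0.485, 0.23 ]), 'tool_rot': array([ 0.119,  0.993, -0.001, -0.   ]), 'ft_force': array([ 0.024, -0.066,  0.363]), 'grip_width': np.float64(0.085)}
```

View pics/top1.png

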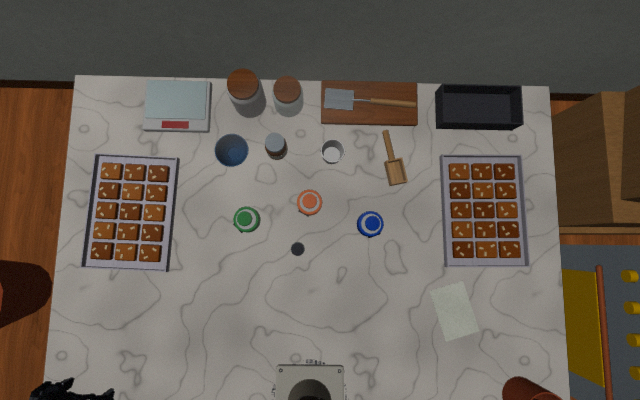

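View pics/scene1.png

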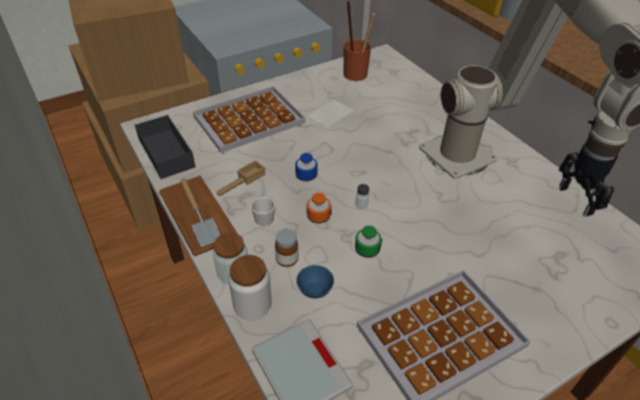

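The top view shows the orange cap at (309,201), green at (244,218) and blue at (372,223), with the shaker at (297,249) on the robot's side of orange. The scene view shows the gripper clear of everything. At z 0.23 the straight path to orange is free.

Call:
{"name": "send_rows", "arguments": {
  "steps": "-1 0.027 -0.029 0 0 0 0;-1 0.027 -0.029 0 0 0 0;-1 0.027 -0.029 0 0 0 0;-1 0.027 -0.029 0 0 0 0;-1 0.027 -0.029 0 0 0 0"
}}

```text
clock: 0.52
eef_pos: [0.2533, 0.3393, 0.2309]
tool_rot: [0.118, 0.993, -0.0, -0.0]
ft_force: [1.0, 0.9, 0.3]
grip_width: 0.0255
grasp_force: 0.0
```

Call:
{"name": "send_rows", "arguments": {
  "steps": "-1 0.027 -0.029 0 0 0 0;-1 0.027 -0.029 0 0 0 0;-1 0.027 -0.029 0 0 0 0;-1 0.027 -0.029 0 0 0 0;-1 0.027 -0.029 0 0 0 0"
}}

```text
clock: 0.93
eef_pos: [0.3885, 0.1941, 0.2311]
tool_rot: [0.119, 0.993, -0.0, -0.0]
ft_force: [0.6, 1.1, 0.2]
grip_width: -0.0003
grasp_force: 0.0
```

Call:
{"name": "send_rows", "arguments": {
  "steps": "-1 0.027 -0.029 0 0 0 0;-1 0.027 -0.029 0 0 0 0;-1 0.027 -0.029 0 0 0 0;-1 0.02 -0.02 0 0 0 0;-1 0 0 0 0 0 0"
}}

```text
clock: 1.35
eef_pos: [0.4918, 0.0852, 0.2305]
tool_rot: [0.122, 0.993, -0.001, 0.001]
ft_force: [0.6, -0.0, -0.0]
grip_width: 0.0003
grasp_force: 0.0
```

Call:
{"name": "send_rows", "arguments": {
  "steps": "-1 0.022 -0.024 0 0 0 0;-1 0.022 -0.024 0 0 0 0;-1 0.024 -0.025 -0.01 0 0 0;-1 0 0 -0.035 0 0 0;-1 0 0 -0.03 0 0 0"
}}

```text
clock: 1.77
eef_pos: [0.5584, 0.0148, 0.1556]
tool_rot: [0.12, 0.993, 0.0, 0.001]
ft_force: [-0.4, -0.9, -1.8]
grip_width: -0.0001
grasp_force: 0.0
```

Call:
{"name": "send_rows", "arguments": {
  "steps": "-1 0 0 -0.03 0 0 0;-1 0 0 -0.025 0 0 0;-1 0 0 -0.01 0 0 0;-1 0 0 0 0 0 0;-1 0 0 0 0 0 0"
}}

```text
clock: 2.18
eef_pos: [0.5566, 0.0163, 0.0915]
tool_rot: [0.118, 0.993, -0.0, -0.0]
ft_force: [-0.0, -0.0, 0.6]
grip_width: 0.0002
grasp_force: 0.0
```

```bash
cat > v.py <<'E'
from h import *
import sys
n=sys.argv[1];x,y=int(sys.argv[2]),int(sys.argv[3])
c=camera("scene");cv2.imwrite(f"pics/{n}.png",cv2.resize(c["frame"][y-50:y+50,x-70:x+70,::-1],None,fx=5,fy=5,interpolation=cv2.INTER_CUBIC))
o=get_obs();print({k:np.round(o[k],4) for k in("clock","eef_pos","ft_force")})
E
python3 v.py o1 318 185
```

```text
{'clock': np.float64(2.2333), 'eef_pos': array([0.5577, 0.0163, 0.0927]), 'ft_force': array([1.5474, 0.716 , 0.5839])}
```

View pics/o1.png

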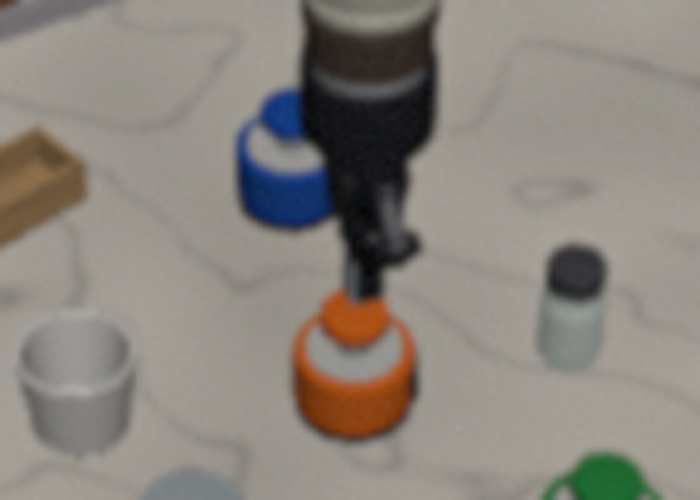

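The closed fingertips (365,300 in the crop) stand about 17 mm above the orange cap (355,317), and nothing else is near. I'll centre slightly and descend gently.

Call:
{"name": "send_rows", "arguments": {
  "steps": "-1 0.002 -0.003 0 0 0 0;-1 0 0 -0.004 0 0 0;-1 0 0 -0.004 0 0 0;-1 0 0 -0.004 0 0 0;-1 0 0 -0.002 0 0 0"
}}

```text
clock: 2.65
eef_pos: [0.5585, 0.0129, 0.0769]
tool_rot: [0.119, 0.993, -0.0, -0.0]
ft_force: [0.0, -0.4, 0.2]
grip_width: 0.0001
grasp_force: 0.0
```

Call:
{"name": "send_rows", "arguments": {
  "steps": "-1 0 0 -0.002 0 0 0;-1 0 0 -0.002 0 0 0;-1 0 0 -0.002 0 0 0;-1 0 0 -0.002 0 0 0;-1 0 0 0 0 0 0"
}}

```text
clock: 3.07
eef_pos: [0.5585, 0.0129, 0.0691]
tool_rot: [0.119, 0.993, -0.0, -0.0]
ft_force: [-1.7, -0.4, 2.5]
grip_width: 0.0002
grasp_force: 1.5
```

Call:
{"name": "send_rows", "arguments": {
  "steps": "-1 0 0 -0.002 0 0 0;-1 0 0 -0.002 0 0 0;-1 0 0 -0.002 0 0 0;-1 0 0 -0.001 0 0 0;-1 0 0 0 0 0 0"
}}

```text
clock: 3.48
eef_pos: [0.5588, 0.0129, 0.0626]
tool_rot: [0.119, 0.993, 0.0, 0.0]
ft_force: [-3.2, 0.0, 7.5]
grip_width: 0.0003
grasp_force: 3.6
```

Call:
{"name": "send_rows", "arguments": {
  "steps": "-1 0 0 -0.001 0 0 0;-1 0 0 -0.001 0 0 0;-1 0 0 0 0 0 0;-1 0 0 0 0 0 0;-1 0 0 0 0 0 0"
}}

```text
clock: 3.9
eef_pos: [0.5588, 0.013, 0.0613]
tool_rot: [0.119, 0.993, 0.0, 0.0]
ft_force: [-4.7, -1.0, 9.7]
grip_width: 0.0002
grasp_force: 5.1
```

Force rises at the cap's stiffness (3.9 mm of give above 61.3 mm), so the plunger is bottomed. I'll lift slowly and then check.

Call:
{"name": "send_rows", "arguments": {
  "steps": "-1 0 0 0.002 0 0 0;-1 0 0 0.003 0 0 0;-1 0 0 0.005 0 0 0;-1 0 0 0.015 0 0 0;-1 0 0 0.03 0 0 0"
}}

```text
clock: 4.32
eef_pos: [0.5561, 0.0129, 0.112]
tool_rot: [0.119, 0.993, -0.001, -0.004]
ft_force: [0.1, -0.2, -0.2]
grip_width: 0.0002
grasp_force: 0.0
```

Call:
{"name": "send_rows", "arguments": {
  "steps": "-1 -0.01 0.036 0.015 0 0 0;-1 -0.01 0.036 0 0 0 0;-1 -0.01 0.036 0 0 0 0;-1 -0.01 0.036 0 0 0 0;-1 -0.01 0.036 0 0 0 0"
}}

```text
clock: 4.73
eef_pos: [0.5086, 0.1945, 0.1304]
tool_rot: [0.119, 0.993, 0.0, 0.0]
ft_force: [0.7, 0.4, 0.1]
grip_width: 0.0
grasp_force: 0.0
```

```bash
python3 - <<'E'
from h import *
for n in("scene","top"):
    c=camera(n);P=pts(c);h=cv2.cvtColor(c["frame"],cv2.COLOR_RGB2HSV)
    for k,(lo,hi),(x,y) in(("orange",(3,22),(.56,.012)),("green",(40,85),(.5075,.1945)),("blue",(95,125),(.5,-.165))):
        d=np.hypot(P[...,0]-x,P[...,1]-y)
        m=(h[...,0]>=lo)&(h[...,0]<=hi)&(h[...,1]>110)&(d<.035)&(P[...,2]>.053)&(P[...,2]<.09)
        q=P[m]; 
        if len(q): z=np.median(q[:,2]); print(n,k,len(q),q.mean(0).round(4),z.round(4),np.median(P[(d<.012)&(P[...,2]<.1)],0).round(4))
c=camera("scene");cv2.imwrite("pics/o2.png",cv2.resize(c["frame"][150:270,250:410,::-1],None,fx=5,fy=5,interpolation=cv2.INTER_CUBIC))
print(get_obs()["eef_pos"],get_obs()["clock"])
E
```

```text
scene orange 122 [0.561  0.0143 0.0645] 0.0648 [0.5607 0.0117 0.065 ]
scene green 121 [0.509  0.1962 0.0737] 0.0738 [0.509  0.196  0.0726]
scene blue 86 [ 0.5021 -0.1627  0.0735] 0.0739 [ 0.501  -0.1623  0.0729]
top orange 151 [0.5593 0.0112 0.0653] 0.0653 [0.5597 0.0114 0.0653]
top green 21 [0.496  0.192  0.0755] 0.0751 [nan nan nan]
top blue 170 [ 0.4999 -0.1673  0.0747] 0.0747 [ 0.4993 -0.1643  0.0749]
[0.50824859 0.19555595 0.13010498] 4.8833
  return _methods._mean(a, axis=axis, dtype=dtype,
  ret = um.true_divide(
```

View pics/o2.png

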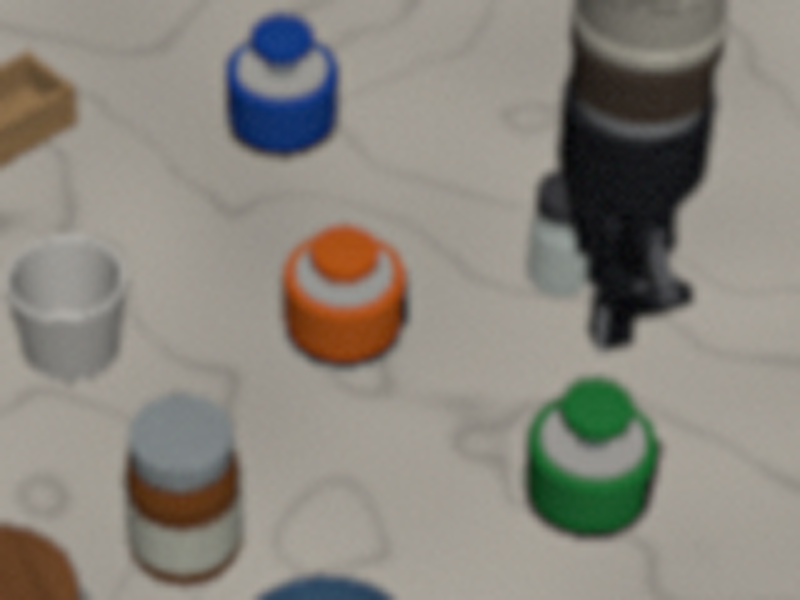

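The orange cap (345,252) is now low, at 65 mm, and the timer has not shifted. The fingertips (610,340) are above the green cap (597,408). Pressing green next, at (0.5075, 0.1945).

Call:
{"name": "send_rows", "arguments": {
  "steps": "-1 0 0 -0.02 0 0 0;-1 0 0 -0.015 0 0 0;-1 0 0 -0.01 0 0 0;-1 0 0 -0.005 0 0 0;-1 0 0 0 0 0 0"
}}

```text
clock: 5.3
eef_pos: [0.5082, 0.1917, 0.0789]
tool_rot: [0.119, 0.993, -0.001, -0.001]
ft_force: [-0.0, -0.3, -0.6]
grip_width: 0.0
grasp_force: 0.0
```

Call:
{"name": "send_rows", "arguments": {
  "steps": "-1 0 0 -0.002 0 0 0;-1 0 0 -0.002 0 0 0;-1 0 0 -0.002 0 0 0;-1 0 0 -0.002 0 0 0;-1 0 0 0 0 0 0"
}}

```text
clock: 5.72
eef_pos: [0.5095, 0.193, 0.0729]
tool_rot: [0.119, 0.993, 0.0, 0.001]
ft_force: [0.5, -0.5, 3.9]
grip_width: -0.0001
grasp_force: 1.4
```

Call:
{"name": "send_rows", "arguments": {
  "steps": "-1 0 0 -0.002 0 0 0;-1 0 0 -0.002 0 0 0;-1 0 0 -0.002 0 0 0;-1 0 0 -0.001 0 0 0;-1 0 0 0 0 0 0"
}}

```text
clock: 6.13
eef_pos: [0.5094, 0.193, 0.0653]
tool_rot: [0.119, 0.993, 0.0, 0.001]
ft_force: [1.8, -0.9, 2.4]
grip_width: -0.0001
grasp_force: 1.5
```

Call:
{"name": "send_rows", "arguments": {
  "steps": "-1 0 0 -0.002 0 0 0;-1 0 0 -0.001 0 0 0;-1 0 0 -0.001 0 0 0;-1 0 0 0 0 0 0;-1 0 0 0 0 0 0"
}}

```text
clock: 6.55
eef_pos: [0.5095, 0.193, 0.0622]
tool_rot: [0.119, 0.993, 0.0, 0.001]
ft_force: [1.7, -1.6, 8.5]
grip_width: -0.0003
grasp_force: 4.1
```

Call:
{"name": "send_rows", "arguments": {
  "steps": "-1 0 0 -0.001 0 0 0;-1 0 0 0 0 0 0;-1 0 0 0 0 0 0;-1 0 0 0.002 0 0 0;-1 0 0 0.002 0 0 0"
}}

```text
clock: 6.97
eef_pos: [0.5093, 0.1931, 0.0648]
tool_rot: [0.119, 0.993, 0.0, 0.001]
ft_force: [1.8, -1.5, 2.1]
grip_width: -0.0004
grasp_force: 0.8
```

Call:
{"name": "send_rows", "arguments": {
  "steps": "-1 0 0 0.003 0 0 0;-1 0 0 0.005 0 0 0;-1 0 0 0.015 0 0 0;-1 0 0 0.03 0 0 0;-1 0 0 0.03 0 0 0"
}}

```text
clock: 7.38
eef_pos: [0.5064, 0.1924, 0.1462]
tool_rot: [0.118, 0.993, -0.001, -0.003]
ft_force: [1.1, 0.7, 0.3]
grip_width: -0.0002
grasp_force: 0.0
```

Call:
{"name": "send_rows", "arguments": {
  "steps": "-1 -0.02 0.01 0.03 0 0 0;-1 -0.03 0.02 0.02 0 0 0;-1 -0.03 0.02 0 0 0 0;-1 -0.03 0.02 0 0 0 0;-1 -0.01 0 0 0 0 0"
}}

```text
clock: 7.8
eef_pos: [0.3847, 0.265, 0.1973]
tool_rot: [0.116, 0.993, 0.0, -0.002]
ft_force: [-0.3, 0.0, -0.8]
grip_width: -0.0003
grasp_force: 0.0
```

```bash
python3 - <<'E'
from h import *
for n in("scene","top"):
    c=camera(n);P=pts(c);h=cv2.cvtColor(c["frame"],cv2.COLOR_RGB2HSV)
    for k,(lo,hi),(x,y) in(("orange",(3,22),(.56,.012)),("green",(40,85),(.5075,.1945)),("blue",(95,125),(.5,-.165))):
        d=np.hypot(P[...,0]-x,P[...,1]-y)
        q=P[(h[...,0]>=lo)&(h[...,0]<=hi)&(h[...,1]>110)&(d<.035)&(P[...,2]>.053)&(P[...,2]<.09)]
        if len(q): print(n,k,len(q),q.mean(0).round(4))
cv2.imwrite("pics/o3.png",camera("scene")["frame"][:,:,::-1])
print(get_obs()["eef_pos"],get_obs()["clock"])
E
```

```text
scene orange 123 [0.5613 0.0146 0.0649]
scene green 125 [0.5084 0.196  0.0646]
scene blue 85 [ 0.5019 -0.1631  0.0733]
top orange 151 [0.559  0.0111 0.0653]
top green 136 [0.5061 0.1927 0.0658]
top blue 168 [ 0.4998 -0.1671  0.0747]
[0.38772986 0.26289012 0.1970045 ] 7.95
```

View pics/o3.png

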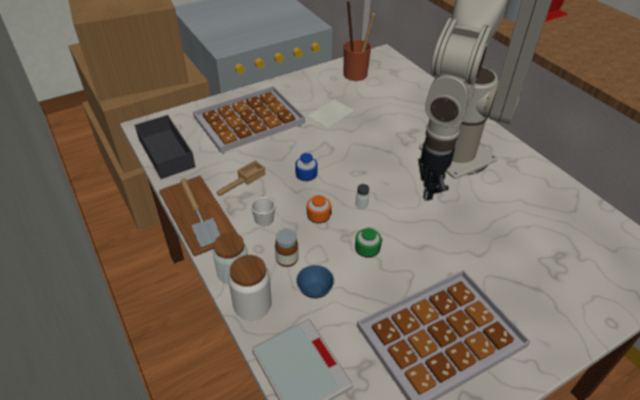

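Orange (318,208) and green (368,241) are both down at about 65 mm. Blue (306,168) is still up, nothing else has moved, and the arm is clear.

```bash
python3 -c "
from workcell import *
print(job_done())"
```

```text
the job is handed in; nothing more can be done
None
```

I pressed the orange timer's plunger and then the green one's fully down. The cameras put both caps at about 65 mm, with the blue timer still up and nothing else moved, and I handed the job in at about 8 s with the arm clear.

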